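# Set up the document camera for a craft demonstration

### The job

Set up the document camera: pull its camera arm and its lamp arm each straight out along its own slope, until the orange lock button clicks out of that arm's sleeve. Then switch its power on at the grey power box by turning the blue handle clockwise, seen from above, all the way to its other position. Leave the red oven handle off, and do not knock or shift the pencil cup, the water bottle, the bead jar or the dark wooden block.

Things in the scene. Friction and masses are not known exactly. Their poses are not given: they have to be found in the camera images.
- stand: Document camera: pale base slab 220 x 200 x 24 mm, immovable. Origin: centre of its underside; x forward, y left, z up. Two 160 mm slanted sleeves rise from its rear edge (feet at x = -90, z = 26 mm): the camera arm (foot y = -50 mm) leans straight forward, the lamp arm (foot y = +50 mm) leans forward and 0.44 rad to the left. A telescopic arm slides in each.
- cam_head (a point): Centre of the camera head, a pale rounded box 90 mm long (x, forward), 52 mm wide (y), 36 mm high (z, vertical), black lens below, on the end of the camera arm. The axes stay level and move with the arm. Centre 180 mm above the table with the arm at 0, 259 mm fully out. Grip it from above across its width; the arm runs down and back from its rear underside.
- lamp_head (a point): Centre of the lamp head, a dark box 100 mm long (x, forward along its own arm), 44 mm wide (y), 32 mm high (z, vertical), light panel below, on the end of the lamp arm. The axes stay level and move with the arm. Centre 180 mm above the table with the arm at 0, 259 mm fully out. Grip it from above across its width.
- cam_arm (a joint): Draw of the camera arm, a 20 mm square bare-metal tube in a dark 30 mm square sleeve. It leans 0.66 rad from the vertical towards its head, so it slides along (0.613, 0, 0.790) in the camera head point's frame. In m: 0 pushed in, 0.100 where the lock button meets its hole, hard stop at 0.101. It stays where it is left; drawing it out takes 8 to 12 N.
- lamp_arm (a joint): Draw of the lamp arm, a 20 mm square bare-metal tube in a dark 30 mm square sleeve. It leans 0.66 rad from the vertical towards its head, so it slides along (0.613, 0, 0.790) in the lamp head point's frame. In m: 0 pushed in, 0.100 where the lock button meets its hole, hard stop at 0.101. It stays where it is left; drawing it out takes 8 to 12 N.
- cam_lock (a joint): Orange domed spring button, 12 mm across, on the camera arm. In m: 0 while held in, hidden inside the sleeve; within 1 mm of full draw it springs out through the hole in the sleeve's upper face to 0.010 and stands 6 mm proud (the click), and then keeps the arm from sliding back.
- lamp_lock (a joint): Orange domed spring button, 12 mm across, on the lamp arm. In m: 0 while held in, hidden inside the sleeve; within 1 mm of full draw it springs out through the hole in the sleeve's upper face to 0.010 and stands 6 mm proud (the click), and then keeps the arm from sliding back.
- cam_hole (a point): Middle of the button hole (15 mm square) in the upper face of the camera arm's sleeve, 15 mm below the sleeve's end, 150 mm above the table.
- lamp_hole (a point): Middle of the button hole in the upper face of the lamp arm's sleeve, likewise.
- power_box: Grey table power box, 130 (x) x 210 (y) x 84 mm high, fixed to the table. Origin at the centre of its underside; z up. On top stand two rotary handles 100 mm apart: blue (camera) at y = +50 mm, red (oven) at y = -50 mm.
- blue_switch_grip (a point): Grip point of the blue camera switch, on its vertical turning axis, 108 mm above the table. The handle is an upright bar 66 mm long (this point's x), 16 mm thick (y), top 13 mm above this point, foot 17 mm below it on a 60 mm round blue disc (disc top 91 mm above the table). The point turns with the handle.
- blue_switch (a joint): Turn of the blue handle in rad, clockwise seen from above: 0 is off (bar along the power box's x), 1.05 is on (end stop). Sprung over centre: it falls back to off below 0.52 and snaps on by itself above; turning it takes up to 0.15 N m.
- red_switch (a joint): Turn of the red oven handle, same size and action as the blue one; it is off (0) and must stay off.
- red_switch_grip (a point): Grip point of the red oven switch, same shape as the blue one, 108 mm above the table.
- pencil_cup: Loose pale green pencil cup, 72 mm across, 100 mm high, pencils fanning out to 175 mm high within the same width; to be left alone. Origin at the centre of its underside.
- bottle: Loose blue water bottle, 66 mm across and 200 mm high; to be left alone. Origin at the centre of its underside.
- bead_jar: Loose purple bead jar with a yellow lid, 68 mm across and 170 mm high; to be left alone. Origin at the centre of its underside.
- wood_block: Loose dark wooden block lying flat, 120 (x) x 85 (y) x 30 mm; to be left alone. Origin at the centre of its underside. (Well to the left of the work, beyond world y = 0.53 m, stands a heavy beige toaster oven up to 240 mm high.)

How it is judged:
On the way, in this order (a step that is already met when the one before it is completed fails the run):
1. camera arm and lamp arm both fully out with both lock buttons clicked out (value of joint each of cam_arm, lamp_arm above 0.097 m and value of joint each of cam_lock, lamp_lock above 0.008 m), for 0.2 s.
2. then the blue switch turned on (value of joint blue_switch above 0.9 rad), for 0.2 s.
At the end, for the whole second after the job is handed in: Both arms drawn out beyond 97 mm with their lock buttons out beyond 8 mm, the blue switch on (beyond 0.95 rad), the red switch still off (under 0.1 rad), and the cup, bottle, jar and block at rest within 25 mm of where they stood (all of step 1 and value of joint blue_switch above 0.95 rad and value of joint red_switch below 0.1 rad and distance of each of pencil_cup, bottle, bead_jar, wood_block from where it was at the start of the episode below 0.025 m and linear speed of each of pencil_cup, bottle, bead_jar, wood_block below 0.02 m/s); the robot touches nothing.
It fails at once if the pencil cup shifted more than 25 mm or tipped (distance of pencil_cup from where it was at the start of the episode above 0.025 m or angle between pencil_cup's own z axis and vertical above 0.3 rad).
It fails at once if the bottle shifted more than 25 mm or tipped (distance of bottle from where it was at the start of the episode above 0.025 m or angle between bottle's own z axis and vertical above 0.3 rad).
It fails at once if the bead jar shifted more than 25 mm or tipped (distance of bead_jar from where it was at the start of the episode above 0.025 m or angle between bead_jar's own z axis and vertical above 0.3 rad).
It fails at once if the wooden block shifted more than 25 mm or tipped (distance of wood_block from where it was at the start of the episode above 0.025 m or angle between wood_block's own z axis and vertical above 0.3 rad).
It fails at once if the red oven switch turned past the middle (value of joint red_switch above 0.5 rad).
It also fails if it takes over 70 s, if anything falls off the work surface, if the arm or the gripper's body presses on something with over 40 N, if the wrist force passes 120 N, or if a joint passes its speed limit or range.

### The arm

A 6-joint arm with a two-finger parallel gripper is mounted at the origin on the work surface. World frame = base frame: x ahead of the robot, y to its left, z up, the work surface at z = 0. Lengths are in m, angles in rad, forces in N, time in s.
With the tool pointing down it reaches from about 0.3 to 1 m from the base axis. Payload 5.1 kg.
Tool frame: the origin (TCP) lies at the centre of the arm's flange, where the gripper is bolted on; the fingertips stand 190 mm ahead of it and the grasp point (between the pads) lies 171 mm ahead of it; x points along the fingers, y is the direction in which the jaws open and shut, and the axes are right-handed (so a half turn about x gives the same grasp; the last joint's range is limited). The gripper opens to 95 mm and grips with 3 to 60 N. Pads are 20 mm wide; open, the fingers measure 119 mm over their backs; the gripper's body (75 mm by 180 mm) begins 59 mm behind the grasp point.
Start: joints at [1.205, 0.124, 1.65, -0, 1.367, -0.083], TCP at [0.181, 0.624, 0.405] pointing down, gripper open.
Joint ranges: [-2.61, 2.61], [-1.02, 2.33], [0.03, 2.71], [-1.35, 4.49], [0.32, 2.68], [-2.91, 2.91]. Speed limits (rad/s): [2.57, 2.57, 3.14, 3.14, 3.14, 3.14].

### API

Orientations are given as a 3x3 rotation matrix whose columns are the frame's x, y, z axes.
In Python, from station import get_obs, get_image, hand_in gives the robot as it stands.
- The arm moves only by the tool step_arm, never from a script. Its argument "moves" is a list of rows, each a list of 5 numbers: the closure, from -1 (fully open) to 1 (shut), so that 0 is half open, then the shift along the tool's x, y, z each as a share of 0.1 m, from -1 to 1, then the turn about the tool's x as a share of pi/4 rad, from -1 to 1. A call has 1 to 12 rows; each row is the pose to reach, as a shift and turn from the pose commanded when the call began, along the tool's axes at that moment; what a row does not reach only later rows make up. A row lasts 1/8 s, in which the tool goes at most 62.5 mm and 10.7 degrees, less where a joint would pass 70% of its speed; a pose out of reach is approached as far as the arm can. A call with a number of a shift or a turn outside -1 to 1 is refused whole. A call with a gripper value outside its range is refused whole. The fingers move at their own pace and stop on an object; the grip force is fixed at half the most. Time passes only in rows, so rows that repeat a pose let the fingers close. It gives the time, the measured TCP pose, the force and the opening at its end, in the units of the state.
- get_obs(): the state, without advancing time (a new reading comes with each control period).
- get_image(name): name is "scene" or "top"; returns a dict with "image" (400x640x3 uint8, red, green, blue), "intrinsics" (3x3 intrinsics, pixels), "R" (3x3) and "t" (3): a world point X has camera coordinates R X + t. Camera axes: x right, y down, z forward; pixel columns grow to the right and rows downward; lengths in m; the calibration is good to about 2 mm. A picture is of the moment at which its call begins. There is no depth.
- hand_in(): hands the job in, once; it reports no verdict.
The state is a dict: "time": time; "qpos": joint angles; "joint_velocities": joint speeds; "tau": joint torques, N m; "ee_pos": TCP position; "ee_rot": TCP orientation; "ft_force": force on the tool from outside, world axes, zero at the start; "torque": the same for the moment, N m; "gripper_width": finger opening in m.
Only numpy, scipy, OpenCV 4.12 (cv2) and the standard library are available. Lean on these libraries where they do the work, as an engineer would, in place of code of your own. Each camera call takes 0.05 s, during which the arm holds its last target.

## Working session

There is one attempt and no reset: what is moved stays moved. The work goes in short steps, Python scripts to look and compute and a tool call to move; the robot and the scene stay as the last step left them, time stands still between calls to the robot, and variables do not carry over. Pictures are saved under pics/ and viewed, and the job is handed in when it is done.

Besides the shell and the picture viewer there is one more tool, called by a JSON object that holds its "fn" and its "kwargs", one argument or row to a line. step_arm: Moves the arm, as the interface text tells. Its arguments: {"type":"object","properties":{"moves":{"type":"array"}},"required":["moves"]}

```bash
mkdir -p pics
python3 - <<'E'
from station import *
import cv2,pickle
o=get_obs();print(o)
for n in("scene","top"):
    d=get_image(n);pickle.dump(d,open(n+"0.pkl","wb"));cv2.imwrite(f"pics/{n}0.png",d["image"][:,:,::-1]);print(n,d["intrinsics"],d["R"],d["t"])
E
```

```text
{'time': 0.0, 'qpos': array([ 1.20539652e+00,  1.24527192e-01,  1.65167112e+00,  3.00405355e-05,
        1.36751040e+00, -8.25948383e-02]), 'joint_velocities': array([9.98899383e-04, 3.89560435e-04, 4.73875824e-05, 2.26588025e-04,
       1.47799359e-03, 9.25828773e-04]), 'tau': array([-5.87678041e-04, -4.17614329e+01, -3.59922302e+01,  7.73218693e-02,
        4.93039016e-02, -1.66185350e-04]), 'ee_pos': array([0.18131614, 0.62394247, 0.40347405]), 'ee_rot': array([[-7.83595485e-04,  2.79055314e-01,  9.60274710e-01],
       [-1.96584560e-03,  9.60272719e-01, -2.79056340e-01],
       [-9.99997761e-01, -2.10641910e-03, -2.03885706e-04]]), 'ft_force': array([-1.10352827, -0.9183265 , -1.28745987]), 'torque': array([ 0.01785369, -0.02433313,  0.01257785]), 'gripper_width': 0.09490734372785328}
scene [[403.79535364   0.         319.28607973]
 [  0.         403.79535364 195.8177803 ]
 [  0.           0.           1.        ]] [[-0.76037499  0.64944673 -0.00698676]
 [ 0.39894132  0.45853929 -0.79409542]
 [-0.51251897 -0.60659761 -0.60775295]] [ 0.42517802 -0.11327213  1.57836039]
top [[391.86943708   0.         316.472417  ]
 [  0.         391.86943708 195.01333615]
 [  0.           0.           1.        ]] [[-0.02562731 -0.99959234 -0.01258576]
 [-0.98941536  0.02716118 -0.14254655]
 [ 0.14283028  0.00879946 -0.98970808]] [0.04089254 0.57815013 1.28331465]
```

View pics/scene0.png

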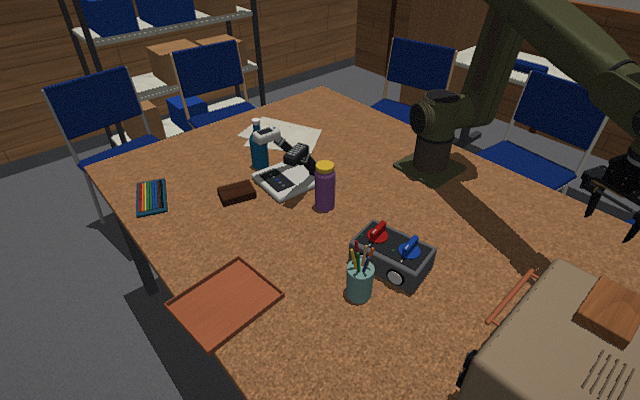

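View pics/top0.png

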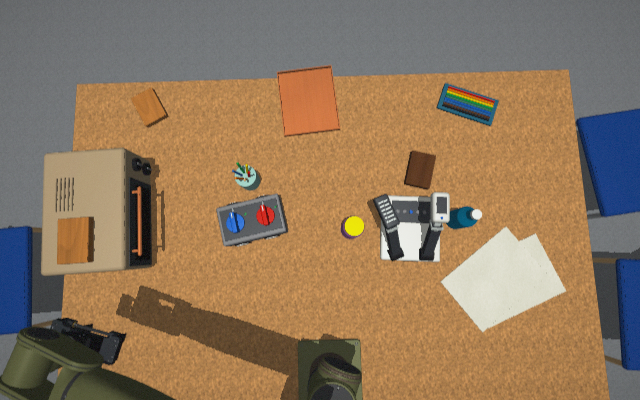

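The top view shows the stand at about (410,228), the power box at (252,220), the bottle at (465,217), the jar at (353,227), the cup at (246,177) and the block at (420,170). Enlarging next.

Run:
```python
import cv2
a=cv2.imread("pics/top0.png");s=cv2.imread("pics/scene0.png")
cv2.imwrite("pics/c1.png",cv2.resize(a[180:270,360:490],None,fx=6,fy=6,interpolation=cv2.INTER_CUBIC))
cv2.imwrite("pics/c2.png",cv2.resize(a[155:255,205:300],None,fx=6,fy=6,interpolation=cv2.INTER_CUBIC))
cv2.imwrite("pics/c3.png",cv2.resize(s[110:220,230:350],None,fx=5,fy=5,interpolation=cv2.INTER_CUBIC))
```

```text
(no output)
```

View pics/c1.png

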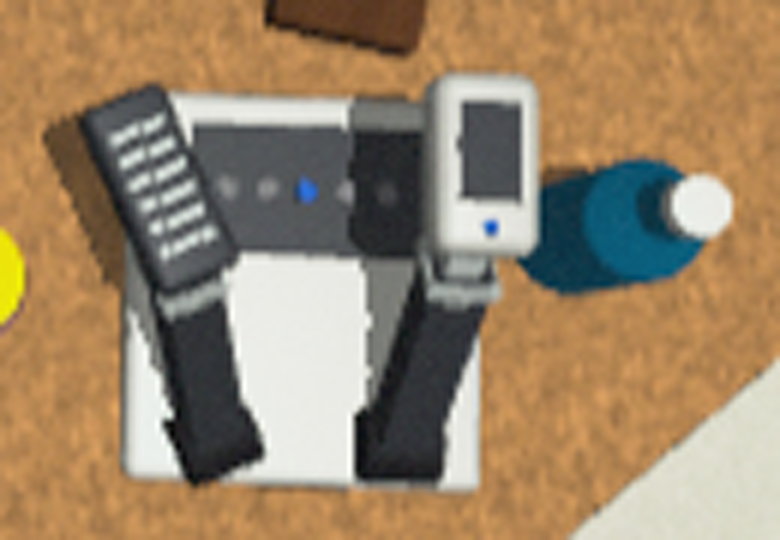

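View pics/c2.png

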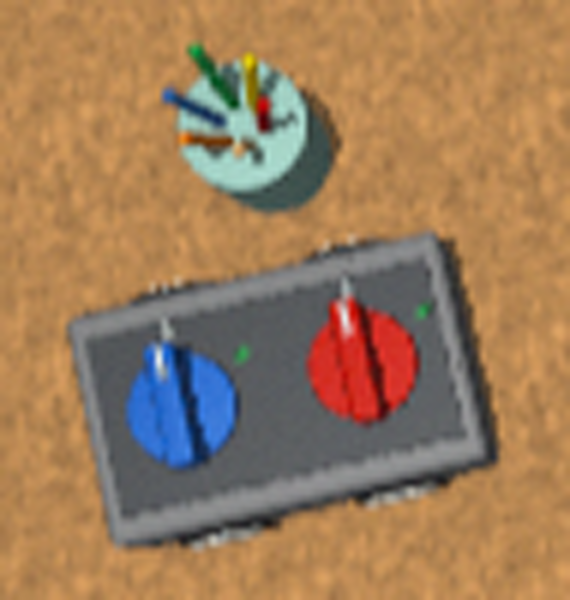

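View pics/c3.png

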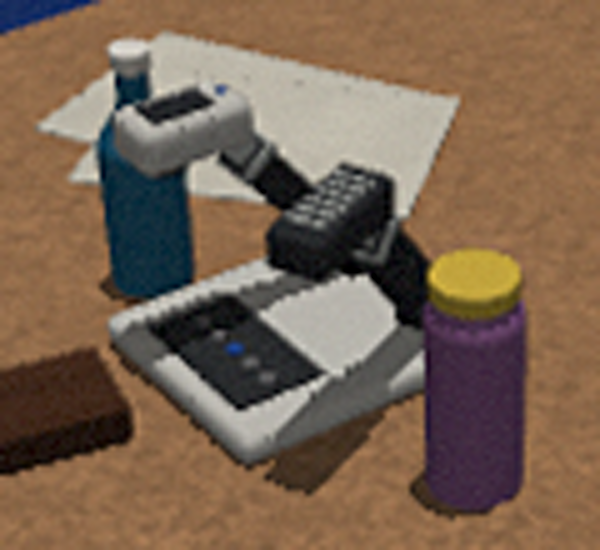

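```bash
cat > h.py <<'E'
import numpy as np,pickle,cv2
def ray(d,u,v,z):
    K,R,t=d["intrinsics"],d["R"],d["t"]
    r=R.T@np.linalg.inv(K)@np.array([u,v,1.]);c=-R.T@t
    return c+r*(z-c[2])/r[2]
def proj(d,X):
    K,R,t=d["intrinsics"],d["R"],d["t"];p=(np.atleast_2d(X)@R.T+t)@K.T
    return p[:,:2]/p[:,2:]
E
python3 - <<'E'
from h import *
d=pickle.load(open("top0.pkl","rb"))
def c1(p,z,o=(360,180)): return ray(d,o[0]+(p[0]+.5)/6-.5,o[1]+(p[1]+.5)/6-.5,z)
def box(ps,z,o=(360,180)):
    P=np.array([c1(p,z,o) for p in ps]);c=P.mean(0)
    f=(P[0]+P[1]-P[2]-P[3])/2;s=(P[0]+P[3]-P[1]-P[2])/2
    print(c.round(4),'len',np.linalg.norm(f).round(4),'wid',np.linalg.norm(s).round(4),'yaw',np.arctan2(f[1],f[0]).round(3),np.arctan2(-s[0],s[1]).round(3))
print("cam");box([(428,75),(538,77),(537,255),(425,250)],.198)
print("lamp");box([(83,120),(160,86),(237,250),(155,290)],.196)
a=c1((125,478),.02);b=c1((478,490),.02);print(a,b,np.arctan2(-(a-b)[0],(a-b)[1]),np.linalg.norm(a-b))
o=(205,155)
print("box");box([(70,322),(437,232),(492,455),(115,545)],.084,o)
print("blue bar");box([(146,343),(178,343),(207,455),(165,468)],.121,o)
print("red bar");box([(330,300),(362,300),(385,412),(350,423)],.121,o)
print("disc",c1((182,408),.091,o),c1((364,364),.091,o))
print("cup",c1((243,127),.1,o)); print("bottle cap",c1((698,206),.2)); print("jar lid",ray(d,353.5,226.5,.17))
P=[ray(d,u,v,.03) for u,v in((410,151),(434.5,155),(431,188),(404.5,182))];print("block",np.mean(P,0))
E
```

```text
cam
[ 0.5111 -0.3394  0.198 ] len 0.0875 wid 0.0544 yaw -0.082 -0.059
lamp
[ 0.5045 -0.1804  0.196 ] len 0.0897 wid 0.0436 yaw 0.37 0.407
[ 0.35887029 -0.18291009  0.02      ] [ 0.3472962  -0.37878796  0.02      ] -0.05901968020408181 0.1962195187826883
box
[0.4994 0.2398 0.084 ] len 0.1247 wid 0.2066 yaw 0.218 0.212
blue bar
[0.4901 0.2884 0.121 ] len 0.064 wid 0.0197 yaw 0.204 0.147
red bar
[0.5105 0.192  0.121 ] len 0.0633 wid 0.0178 yaw 0.174 0.136
disc [0.48920616 0.2907423  0.091     ] [0.51033505 0.19246981 0.091     ]
cup [0.6404591  0.25615931 0.1       ]
bottle cap [ 0.48724913 -0.44264132  0.2       ]
jar lid [ 0.46167128 -0.08463523  0.17      ]
block [ 0.66148902 -0.33194132  0.03      ]
```

{"fn": "step_arm", "kwargs": {
  "moves": [
    [-1,-0.5,0,0,-0.15],
    [-1,-1,0,0,-0.284],
    [-0.45,-1,0,0,-0.284]
  ]
}}

```text
time: 0.48
ee_pos: [0.1814, 0.6243, 0.5108]
ee_rot: [[0.003, 0.06, 0.998], [0.009, 0.998, -0.06], [-1.0, 0.009, 0.003]]
ft_force: [-0.0, 0.5, 0.1]
gripper_width: 0.0891
```

{"fn": "step_arm", "kwargs": {
  "moves": [
    [-0.45,0,-0.5,0.25,0],
    [-0.45,0,-1,0.5,0]
  ]
}}

```text
time: 0.72
ee_pos: [0.2255, 0.5204, 0.5026]
ee_rot: [[-0.001, 0.059, 0.998], [-0.003, 0.998, -0.059], [-1.0, -0.003, -0.001]]
ft_force: [-0.0, 0.0, 1.1]
gripper_width: 0.0718
```

{"fn": "step_arm", "kwargs": {
  "moves": [
    [-0.45,0,-0.5,0.25,0],
    [-0.45,0,-1,0.5,0]
  ]
}}

```text
time: 0.98
ee_pos: [0.2696, 0.4169, 0.5029]
ee_rot: [[-0.001, 0.06, 0.998], [-0.002, 0.998, -0.06], [-1.0, -0.002, -0.001]]
ft_force: [1.2, -0.4, 0.8]
gripper_width: 0.0695
```

{"fn": "step_arm", "kwargs": {
  "moves": [
    [-0.45,0,-0.5,0.25,0],
    [-0.45,0,-1,0.5,0]
  ]
}}

```text
time: 1.23
ee_pos: [0.3134, 0.314, 0.503]
ee_rot: [[-0.002, 0.06, 0.998], [-0.001, 0.998, -0.06], [-1.0, -0.002, -0.001]]
ft_force: [0.9, -0.0, 0.1]
gripper_width: 0.0689
```

{"fn": "step_arm", "kwargs": {
  "moves": [
    [-0.45,0,-0.5,0.25,0],
    [-0.45,0,-1,0.5,0],
    [-0.45,0,-1,0.5,0]
  ]
}}

```text
time: 1.6
ee_pos: [0.3581, 0.2103, 0.5033]
ee_rot: [[-0.001, 0.067, 0.998], [-0.001, 0.998, -0.067], [-1.0, -0.001, -0.001]]
ft_force: [-0.6, -0.3, -0.9]
gripper_width: 0.0689
```

{"fn": "step_arm", "kwargs": {
  "moves": [
    [-0.45,0,-0.5,0.18,0],
    [-0.45,0,-1,0.36,0]
  ]
}}

```text
time: 1.85
ee_pos: [0.387, 0.111, 0.5036]
ee_rot: [[-0.001, 0.057, 0.998], [0.0, 0.998, -0.057], [-1.0, 0.0, -0.001]]
ft_force: [-0.1, 0.4, 0.2]
gripper_width: 0.069
```

{"fn": "step_arm", "kwargs": {
  "moves": [
    [-0.45,0,-0.5,0.18,0],
    [-0.45,0,-1,0.36,0]
  ]
}}

```text
time: 2.1
ee_pos: [0.4173, 0.0085, 0.5037]
ee_rot: [[-0.001, 0.058, 0.998], [0.001, 0.998, -0.058], [-1.0, 0.001, -0.001]]
ft_force: [1.1, 0.6, 0.7]
gripper_width: 0.069
```

{"fn": "step_arm", "kwargs": {
  "moves": [
    [-0.45,0,-0.5,0.18,0],
    [-0.45,0,-1,0.36,0]
  ]
}}

```text
time: 2.35
ee_pos: [0.4476, -0.0936, 0.5036]
ee_rot: [[-0.001, 0.059, 0.998], [0.001, 0.998, -0.059], [-1.0, 0.001, -0.001]]
ft_force: [0.2, -0.2, -0.1]
gripper_width: 0.0692
```

{"fn": "step_arm", "kwargs": {
  "moves": [
    [-0.45,0,-0.5,0.18,0],
    [-0.45,0,-1,0.36,0]
  ]
}}

```text
time: 2.6
ee_pos: [0.4779, -0.1955, 0.5034]
ee_rot: [[-0.001, 0.059, 0.998], [0.001, 0.998, -0.059], [-1.0, 0.001, -0.001]]
ft_force: [-0.1, 1.4, 0.2]
gripper_width: 0.0693
```

{"fn": "step_arm", "kwargs": {
  "moves": [
    [-0.45,0,-0.5,0.18,0],
    [-0.45,0,-1,0.36,0],
    [-0.45,0,-1,0.36,0],
    [-0.45,0,-1,0.36,0]
  ]
}}

```text
time: 3.1
ee_pos: [0.5076, -0.2959, 0.5035]
ee_rot: [[-0.002, 0.059, 0.998], [0.002, 0.998, -0.059], [-1.0, 0.002, -0.002]]
ft_force: [0.5, -1.3, 0.0]
gripper_width: 0.0685
```

Run:
```python
from station import *
import cv2,pickle
for n in("top","scene"):
    d=get_image(n);a=d["image"][:,:,::-1]
    pickle.dump(d,open(n+"1.pkl","wb"))
    a=a[140:290,340:540] if n=="top" else a[60:220,200:400]
    cv2.imwrite(f"pics/{n}1.png",cv2.resize(a,None,fx=3,fy=3))
o=get_obs();print(o["ee_pos"],o["ee_rot"],o["qpos"])
```

```text
[ 0.50722843 -0.29532679  0.50449698] [[-2.36398237e-04  5.79453486e-02  9.98319729e-01]
 [ 5.78930984e-04  9.98319597e-01 -5.79452039e-02]
 [-9.99999804e-01  5.64260079e-04 -2.69547350e-04]] [-6.18762435e-01 -5.79936818e-02  1.67107039e+00  3.34769665e-04
  1.52904432e+00 -2.13159507e+00]
```

{"fn": "step_arm", "kwargs": {
  "moves": [
    [-0.45,0,-0.44,0.08,0],
    [-0.45,0.5,-0.44,0.08,0],
    [-0.45,1,-0.44,0.08,0],
    [-0.45,1,-0.44,0.08,0]
  ]
}}

```text
time: 3.7
ee_pos: [0.5115, -0.3393, 0.3999]
ee_rot: [[-0.007, 0.058, 0.998], [0.006, 0.998, -0.058], [-1.0, 0.006, -0.008]]
ft_force: [0.2, 0.2, 0.8]
gripper_width: 0.0692
```

```bash
cat > look.py <<'E'
import sys,cv2,pickle
from station import *
t=sys.argv[1]; b={"top":[int(x) for x in sys.argv[2].split(",")],"scene":[int(x) for x in sys.argv[3].split(",")]}
for n in("top","scene"):
    d=get_image(n);a=d["image"][:,:,::-1];pickle.dump(d,open(f"{n}{t}.pkl","wb"))
    r=b[n];a=a[r[0]:r[1],r[2]:r[3]];cv2.imwrite(f"pics/{n}{t}.png",cv2.resize(a,None,fx=4,fy=4,interpolation=cv2.INTER_CUBIC))
E
python3 look.py 2 140,290,340,540 80,220,200,380
```

```text
(no output)
```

View pics/top2.png

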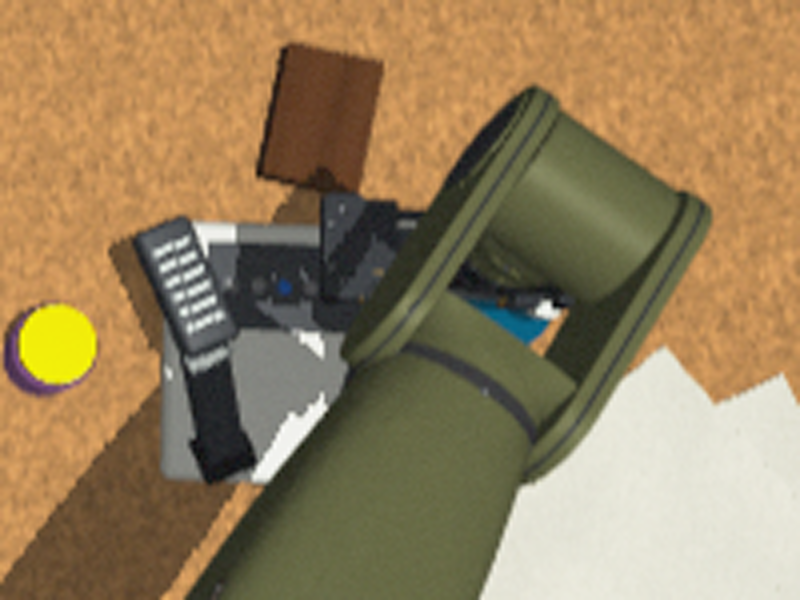

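View pics/scene2.png

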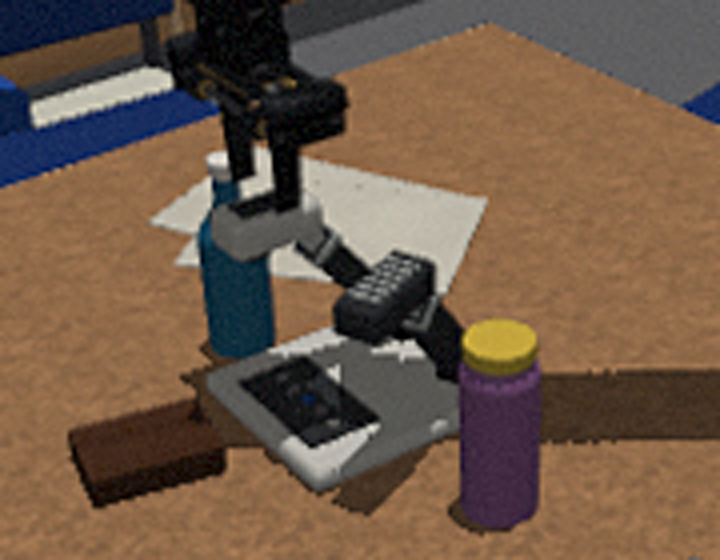

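{"fn": "step_arm", "kwargs": {
  "moves": [
    [-0.45,0.2,0,0,0],
    [-0.45,0.47,0,0,0],
    [-0.45,0.47,0,0,0],
    [-0.45,0.47,0,0,0]
  ]
}}

```text
time: 4.3
ee_pos: [0.5127, -0.3415, 0.3592]
ee_rot: [[0.002, 0.06, 0.998], [-0.001, 0.998, -0.06], [-1.0, -0.001, 0.002]]
ft_force: [-0.7, -0.9, -0.4]
gripper_width: 0.0692
```

```bash
python3 look.py 3 140,290,340,540 80,220,200,380; python3 -c "
from station import *;o=get_obs();print(o['ee_pos'],o['ft_force'])"
```

```text
[ 0.51271962 -0.34163766  0.35968452] [0.36701594 0.13195583 0.3058561 ]
```

View pics/scene3.png

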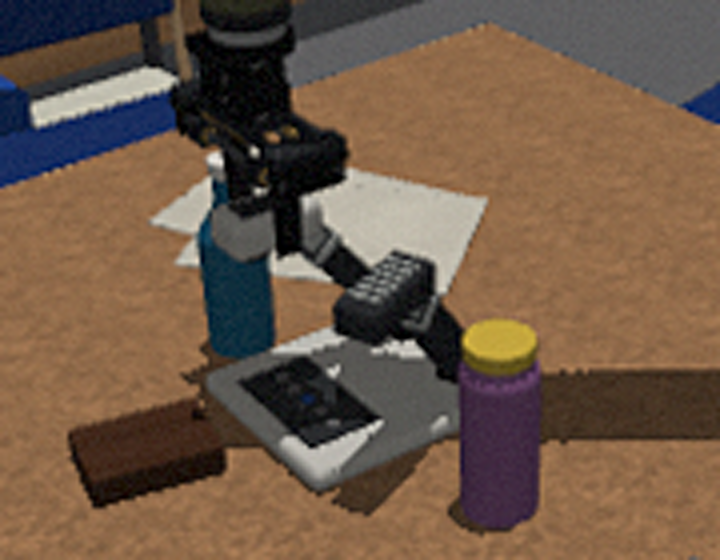

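Fingers straddle the camera head, near finger at (290,220) of the crop. I'll go a little deeper and close.

{"fn": "step_arm", "kwargs": {
  "moves": [
    [-0.45,0.09,0,0,0],
    [0,0.09,0,0,0],
    [1,0.09,0,0,0],
    [1,0.09,0,0,0],
    [1,0.09,0,0,0],
    [1,0.09,0,0,0]
  ]
}}

```text
time: 5.15
ee_pos: [0.5123, -0.341, 0.3486]
ee_rot: [[-0.0, 0.06, 0.998], [0.001, 0.998, -0.06], [-1.0, 0.001, -0.0]]
ft_force: [0.0, 4.1, -0.6]
gripper_width: 0.0519
```

{"fn": "step_arm", "kwargs": {
  "moves": [
    [1,-0.08,0,0.06,0],
    [1,-0.16,0,0.12,0],
    [1,-0.24,0,0.18,0],
    [1,-0.32,0,0.245,0],
    [1,-0.395,0,0.306,0],
    [1,-0.395,0,0.306,0]
  ]
}}

```text
time: 5.9
ee_pos: [0.5432, -0.3431, 0.3885]
ee_rot: [[-0.001, 0.06, 0.998], [0.001, 0.998, -0.06], [-1.0, 0.001, -0.001]]
ft_force: [-2.0, 1.9, -4.0]
gripper_width: 0.052
```

{"fn": "step_arm", "kwargs": {
  "moves": [
    [1,-0.08,0,0.06,0],
    [1,-0.16,0,0.12,0],
    [1,-0.24,0,0.18,0],
    [1,-0.32,0,0.245,0],
    [1,-0.385,0,0.298,0],
    [1,-0.395,0,0.306,0],
    [1,-0.395,0,0.306,0]
  ]
}}

```text
time: 6.78
ee_pos: [0.572, -0.3452, 0.4233]
ee_rot: [[-0.011, 0.06, 0.998], [0.003, 0.998, -0.06], [-1.0, 0.002, -0.012]]
ft_force: [-11.4, 0.7, -18.9]
gripper_width: 0.052
```

```bash
python3 look.py 4 140,290,340,540 80,220,200,380; python3 -c "
from station import *;o=get_obs();print(o['ee_pos'],o['ft_force'])"
```

```text
[ 0.57197613 -0.34515212  0.42323722] [-10.76677896   0.26332735 -19.06333591]
```

View pics/scene4.png

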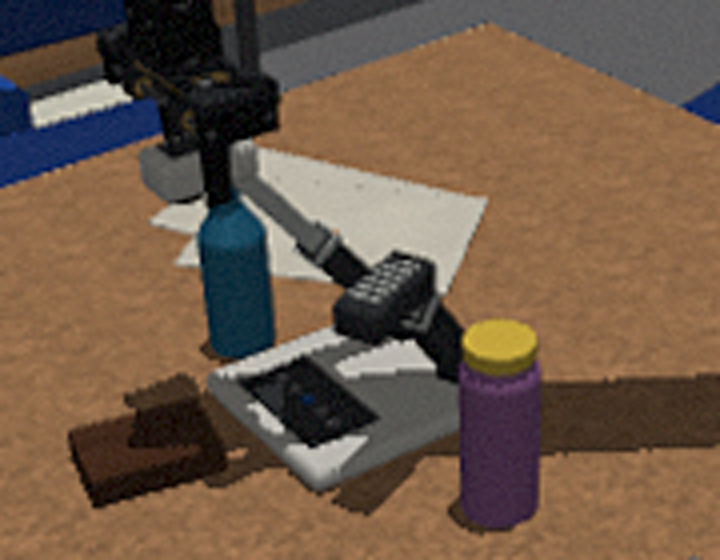

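View pics/top4.png

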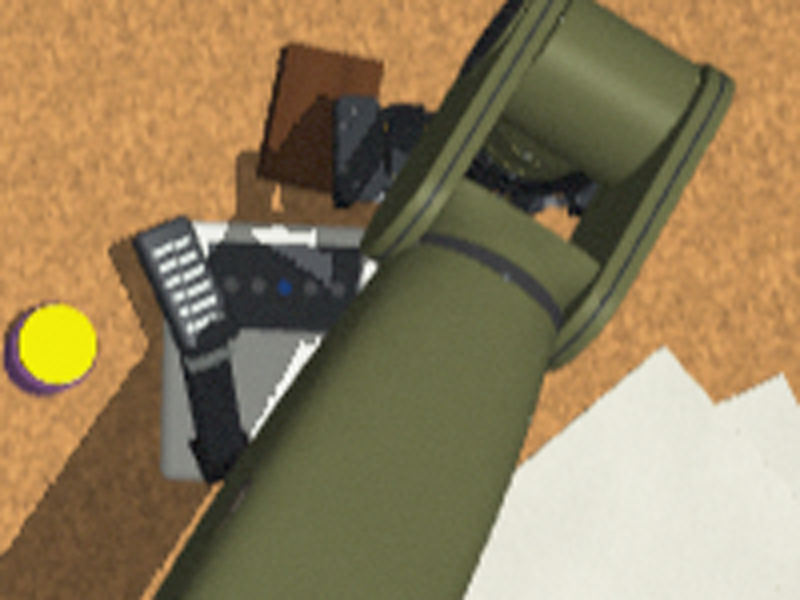

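{"fn": "step_arm", "kwargs": {
  "moves": [
    [1,-0.03,0,0.023,0],
    [1,-0.05,0,0.04,0],
    [1,-0.05,0,0.04,0],
    [1,-0.05,0,0.04,0]
  ]
}}

```text
time: 7.38
ee_pos: [0.5745, -0.3456, 0.4238]
ee_rot: [[-0.022, 0.06, 0.998], [0.006, 0.998, -0.06], [-1.0, 0.005, -0.022]]
ft_force: [-17.9, -0.0, -27.9]
gripper_width: 0.0519
```

{"fn": "step_arm", "kwargs": {
  "moves": [
    [1,0.05,0,-0.04,0],
    [1,0.05,0,-0.04,0],
    [0,0.05,0,-0.04,0],
    [-0.45,0.05,0,-0.04,0],
    [-0.45,0.05,0,-0.04,0]
  ]
}}

```text
time: 8.0
ee_pos: [0.5745, -0.3453, 0.433]
ee_rot: [[0.008, 0.059, 0.998], [-0.005, 0.998, -0.059], [-1.0, -0.005, 0.008]]
ft_force: [0.8, 0.1, 1.1]
gripper_width: 0.0659
```

{"fn": "step_arm", "kwargs": {
  "moves": [
    [-0.45,-0.3,0,0,0],
    [-0.45,-0.7,0,0,0],
    [-0.45,-0.9,0,0,0],
    [-0.45,-0.9,0.6,0,0],
    [-0.45,-0.9,1,0,0]
  ]
}}

```text
time: 8.62
ee_pos: [0.5795, -0.2436, 0.5199]
ee_rot: [[0.004, 0.059, 0.998], [-0.001, 0.998, -0.059], [-1.0, -0.001, 0.004]]
ft_force: [0.7, 0.2, -0.6]
gripper_width: 0.0687
```

{"fn": "step_arm", "kwargs": {
  "moves": [
    [-0.45,0,0.5,0,0],
    [-0.45,0,1,0,0],
    [-0.45,0,1,0,0.4],
    [-0.45,0,1,0,0.4]
  ]
}}

```text
time: 9.12
ee_pos: [0.5855, -0.1442, 0.5194]
ee_rot: [[0.003, 0.368, 0.93], [-0.001, 0.93, -0.368], [-1.0, 0.0, 0.003]]
ft_force: [1.2, -0.1, -0.3]
gripper_width: 0.0686
```

```bash
python3 look.py 5 140,290,340,540 80,220,200,380; python3 -c "
from station import *;o=get_obs();print(o['ee_pos'],o['ft_force'])"
```

```text
[ 0.58549705 -0.14483822  0.51920501] [ 0.01944073 -0.31318935 -0.04867232]
```

View pics/top5.png

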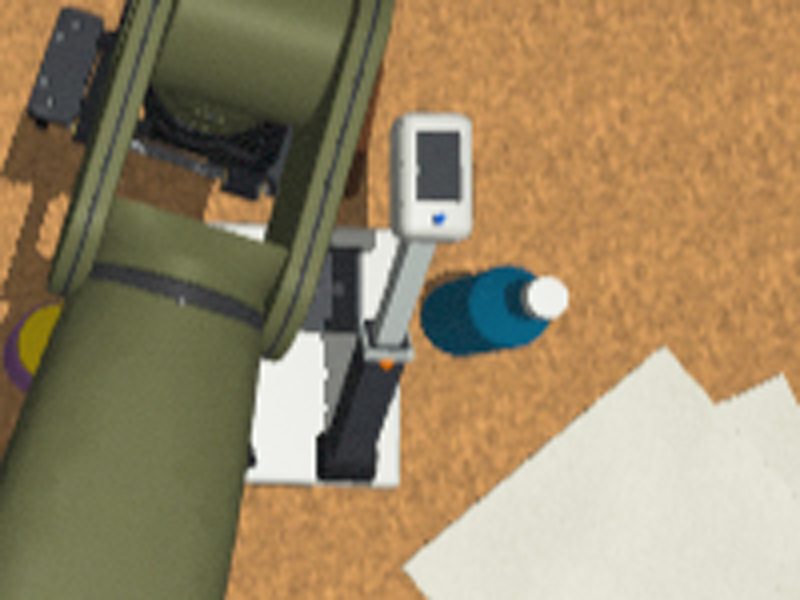

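View pics/scene5.png

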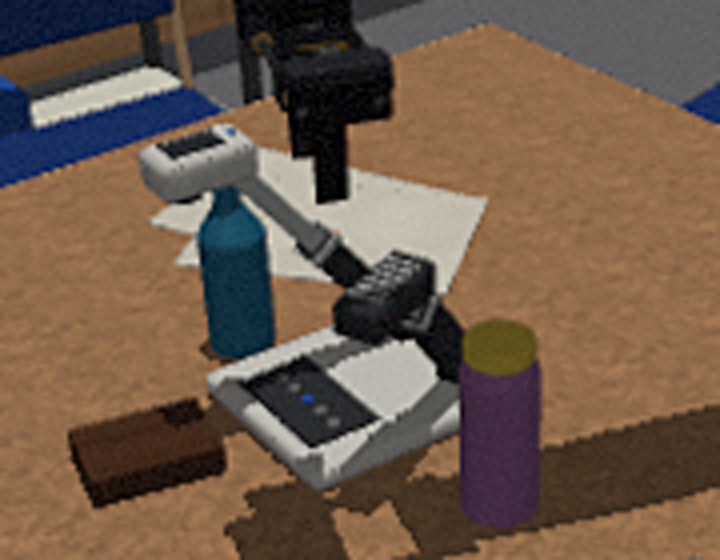

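The orange button stands out at (388,363) of the top crop, so the camera arm is locked. Next is the lamp arm.

{"fn": "step_arm", "kwargs": {
  "moves": [
    [-0.45,0,-0.2,-0.2,-0.22],
    [-0.45,0,-0.4,-0.4,-0.44],
    [-0.45,0,-0.56,-0.55,-0.66],
    [-0.45,0,-0.56,-0.55,-0.88],
    [-0.45,0,-0.56,-0.55,-0.97],
    [-0.45,0,-0.56,-0.55,-0.97]
  ]
}}

```text
time: 9.98
ee_pos: [0.5137, -0.1775, 0.5186]
ee_rot: [[0.002, -0.379, 0.925], [-0.001, 0.925, 0.379], [-1.0, -0.001, 0.001]]
ft_force: [0.5, -0.6, 0.6]
gripper_width: 0.0689
```

{"fn": "step_arm", "kwargs": {
  "moves": [
    [-0.45,0.5,0,0,0],
    [-0.45,1,0,0,0],
    [-0.45,1,0,0,0]
  ]
}}

```text
time: 10.35
ee_pos: [0.5128, -0.177, 0.4132]
ee_rot: [[-0.008, -0.378, 0.926], [0.004, 0.926, 0.378], [-1.0, 0.007, -0.006]]
ft_force: [-0.6, 0.7, -0.6]
gripper_width: 0.069
```

```bash
python3 look.py 6 140,290,340,540 80,220,200,380; python3 -c "
from station import *;o=get_obs();print(o['ee_pos'],o['ee_rot'],o['ft_force'])"
```

```text
[ 0.5140855  -0.17754311  0.4192747 ] [[ 1.33032949e-03 -3.78273980e-01  9.25692728e-01]
 [-5.93571237e-04  9.25693085e-01  3.78274980e-01]
 [-9.99998939e-01 -1.05269494e-03  1.00694425e-03]] [-0.47188904 -0.14307762  0.24085045]
```

View pics/top6.png

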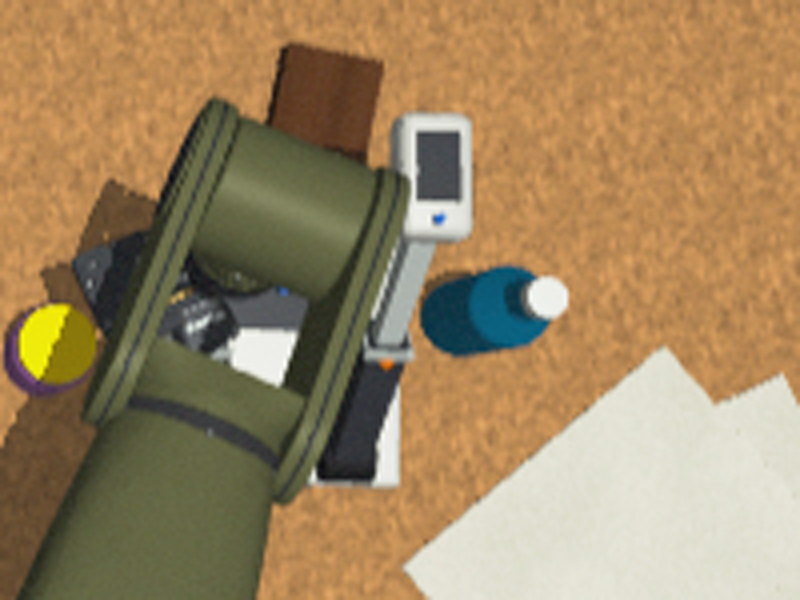

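View pics/scene6.png

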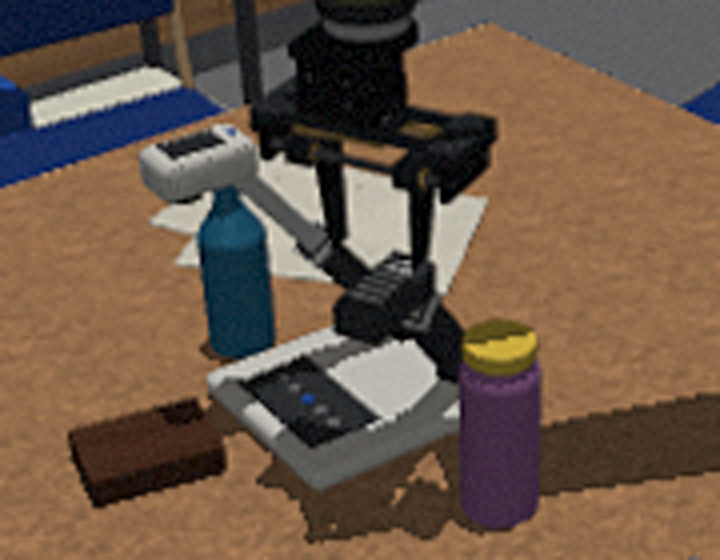

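{"fn": "step_arm", "kwargs": {
  "moves": [
    [-0.45,0.2,0,0,0],
    [-0.45,0.4,0,0,0],
    [-0.45,0.69,0,0,0],
    [-0.45,0.69,0,0,0],
    [-0.45,0.69,0,0,0]
  ]
}}

```text
time: 11.08
ee_pos: [0.5139, -0.1775, 0.3493]
ee_rot: [[0.001, -0.378, 0.926], [-0.0, 0.926, 0.378], [-1.0, -0.0, 0.0]]
ft_force: [0.2, -0.1, -0.2]
gripper_width: 0.0686
```

```bash
python3 look.py 7 140,290,340,540 80,220,200,380; python3 -c "
from station import *;o=get_obs();print(o['ee_pos'],o['ft_force'])"
```

```text
[ 0.51415074 -0.17754831  0.35025962] [ 0.10198947 -0.32488801  0.67564616]
```

View pics/scene7.png

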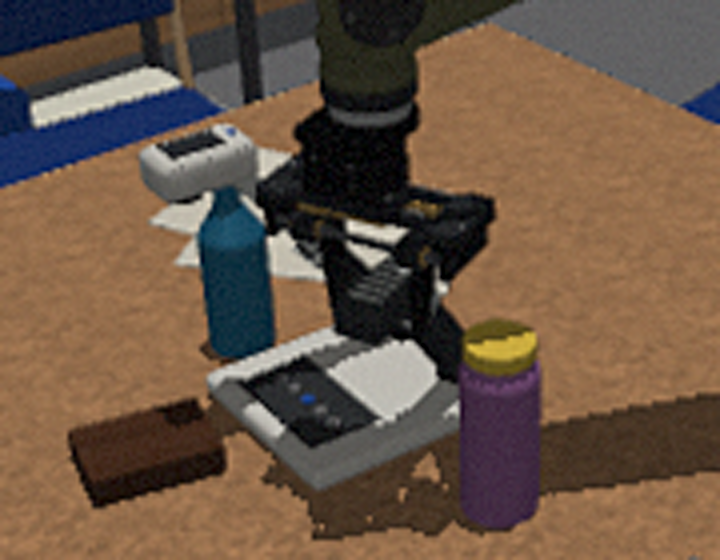

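Straddling the lamp head with no contact force. Closing.

{"fn": "step_arm", "kwargs": {
  "moves": [
    [0,0,0,0,0],
    [1,0,0,0,0],
    [1,0,0,0,0],
    [1,0,0,0,0],
    [1,0,0,0,0]
  ]
}}

```text
time: 11.8
ee_pos: [0.5138, -0.1776, 0.3491]
ee_rot: [[0.001, -0.378, 0.926], [-0.001, 0.926, 0.378], [-1.0, -0.001, 0.001]]
ft_force: [0.9, -2.9, 0.5]
gripper_width: 0.044
```

{"fn": "step_arm", "kwargs": {
  "moves": [
    [1,-0.08,0,0.06,0],
    [1,-0.16,0,0.12,0],
    [1,-0.24,0,0.18,0],
    [1,-0.32,0,0.245,0],
    [1,-0.395,0,0.306,0],
    [1,-0.395,0,0.306,0]
  ]
}}

```text
time: 12.55
ee_pos: [0.5418, -0.1667, 0.3869]
ee_rot: [[-0.003, -0.377, 0.926], [-0.002, 0.926, 0.377], [-1.0, -0.001, -0.003]]
ft_force: [-0.1, -6.0, -4.7]
gripper_width: 0.0437
```

{"fn": "step_arm", "kwargs": {
  "moves": [
    [1,-0.08,0,0.06,0],
    [1,-0.16,0,0.12,0],
    [1,-0.24,0,0.18,0],
    [1,-0.32,0,0.245,0],
    [1,-0.385,0,0.298,0],
    [1,-0.4,0,0.31,0],
    [1,-0.425,0,0.33,0],
    [1,-0.445,0,0.345,0],
    [1,-0.445,0,0.345,0]
  ]
}}

```text
time: 13.68
ee_pos: [0.573, -0.1544, 0.4289]
ee_rot: [[-0.008, -0.377, 0.926], [-0.004, 0.926, 0.377], [-1.0, -0.001, -0.009]]
ft_force: [-3.0, -10.7, -9.2]
gripper_width: 0.0439
```

{"fn": "step_arm", "kwargs": {
  "moves": [
    [1,-0.02,0,0.015,0],
    [1,-0.04,0,0.03,0],
    [1,-0.04,0,0.03,0]
  ]
}}

```text
time: 14.05
ee_pos: [0.5746, -0.1541, 0.429]
ee_rot: [[-0.016, -0.376, 0.926], [-0.005, 0.927, 0.376], [-1.0, 0.002, -0.017]]
ft_force: [-7.1, -14.6, -16.8]
gripper_width: 0.0437
```

{"fn": "step_arm", "kwargs": {
  "moves": [
    [1,0.05,0,-0.04,0],
    [1,0.05,0,-0.04,0],
    [0,0.05,0,-0.04,0],
    [-0.45,0.05,0,-0.04,0],
    [-0.45,0.05,0,-0.04,0]
  ]
}}

```text
time: 14.68
ee_pos: [0.5732, -0.1527, 0.4322]
ee_rot: [[0.001, -0.379, 0.925], [0.0, 0.925, 0.379], [-1.0, 0.0, 0.001]]
ft_force: [-0.5, 0.5, 0.0]
gripper_width: 0.0626
```

{"fn": "step_arm", "kwargs": {
  "moves": [
    [-0.45,-0.3,0,0,0],
    [-0.45,-0.7,0,0,0],
    [-0.45,-0.9,0,0,0],
    [-0.45,-0.9,0.6,0,0],
    [-0.45,-0.9,1,0.2,0]
  ]
}}

```text
time: 15.3
ee_pos: [0.5527, -0.0518, 0.5221]
ee_rot: [[0.001, -0.377, 0.926], [0.0, 0.926, 0.377], [-1.0, 0.0, 0.001]]
ft_force: [0.2, -0.5, -0.3]
gripper_width: 0.0687
```

{"fn": "step_arm", "kwargs": {
  "moves": [
    [-0.45,0,0.5,0.2,0],
    [-0.45,0,1,0.4,0],
    [-0.45,0,1,0.4,0]
  ]
}}

```text
time: 15.68
ee_pos: [0.5526, 0.0577, 0.5214]
ee_rot: [[-0.001, -0.383, 0.924], [0.001, 0.924, 0.383], [-1.0, 0.001, -0.0]]
ft_force: [-0.2, -0.3, 0.8]
gripper_width: 0.0688
```

{"fn": "step_arm", "kwargs": {
  "moves": [
    [-0.45,0,0.5,0.2,0],
    [-0.45,0,1,0.4,0],
    [-0.45,0,1,0.4,0]
  ]
}}

```text
time: 16.05
ee_pos: [0.552, 0.1642, 0.5212]
ee_rot: [[-0.001, -0.382, 0.924], [-0.0, 0.924, 0.382], [-1.0, 0.0, -0.001]]
ft_force: [0.1, -0.6, -0.0]
gripper_width: 0.0689
```

```bash
python3 look.py 8 140,290,340,540 80,220,200,380; python3 -c "
from station import *;o=get_obs();print(o['ee_pos'],o['ft_force'])"
```

```text
[0.55230869 0.16191159 0.52138603] [-0.14910139 -0.40636855  0.06300491]
```

View pics/top8.png

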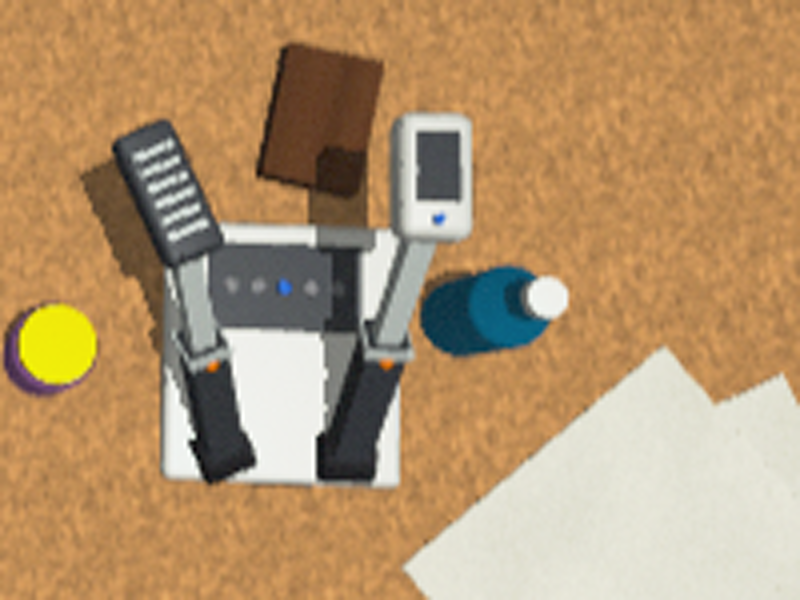

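View pics/scene8.png

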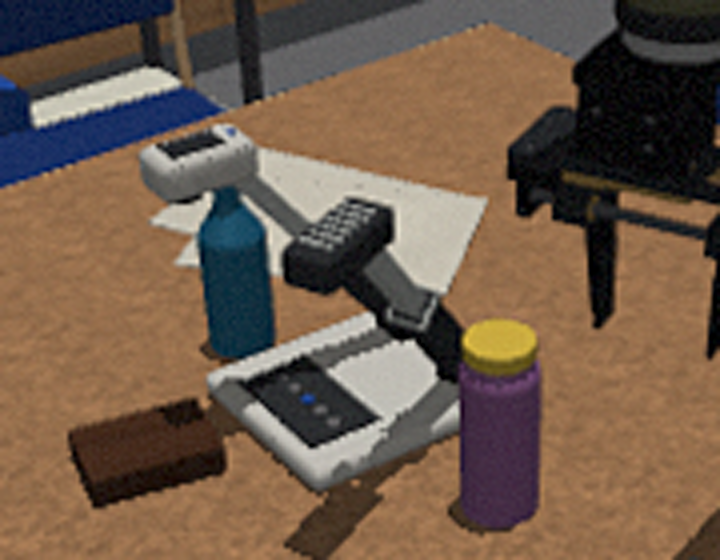

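Both orange buttons show (top crop (388,363) and (212,366)) and no object has moved. Next is the blue handle.

{"fn": "step_arm", "kwargs": {
  "moves": [
    [0,0,0.5,-0.05,0],
    [0,0,0.71,-0.05,0]
  ]
}}

```text
time: 16.4
ee_pos: [0.5204, 0.2258, 0.5218]
ee_rot: [[0.0, -0.377, 0.926], [-0.0, 0.926, 0.377], [-1.0, -0.0, 0.0]]
ft_force: [0.3, -1.0, -0.2]
gripper_width: 0.0542
```

{"fn": "step_arm", "kwargs": {
  "moves": [
    [0,0,0.5,-0.05,0.1],
    [0,0,0.71,-0.05,0.225],
    [0,0,0.71,-0.05,0.225],
    [0,0,0.71,-0.05,0.225]
  ]
}}

```text
time: 16.9
ee_pos: [0.4898, 0.2889, 0.5217]
ee_rot: [[0.0, -0.21, 0.978], [-0.001, 0.978, 0.21], [-1.0, -0.001, 0.0]]
ft_force: [0.5, -0.5, 0.3]
gripper_width: 0.0474
```

{"fn": "step_arm", "kwargs": {
  "moves": [
    [0,0.5,0,0,0],
    [0,1,0,0,0],
    [0,1,0,0,0],
    [0,1,0,0,0]
  ]
}}

```text
time: 17.4
ee_pos: [0.49, 0.2895, 0.4239]
ee_rot: [[0.002, -0.209, 0.978], [0.001, 0.978, 0.209], [-1.0, 0.0, 0.003]]
ft_force: [-0.1, -0.3, 0.4]
gripper_width: 0.0473
```

```bash
python3 look.py 9 150,260,200,320 200,310,320,460; python3 -c "
from station import *;o=get_obs();print(o['ee_pos'],o['ee_rot'],o['ft_force'])"
```

```text
[0.49000038 0.28995782 0.42520333] [[ 0.00468926 -0.20928839  0.97784272]
 [ 0.00205955  0.97785342  0.2092808 ]
 [-0.99998688  0.00103254  0.00501644]] [ 0.44815466 -0.10579837 -0.00506099]
```

View pics/scene9.png

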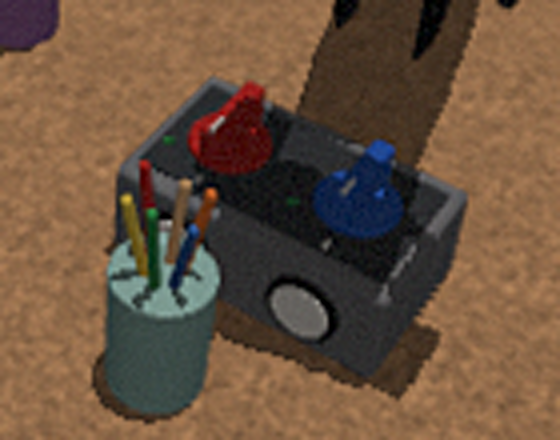

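View pics/top9.png

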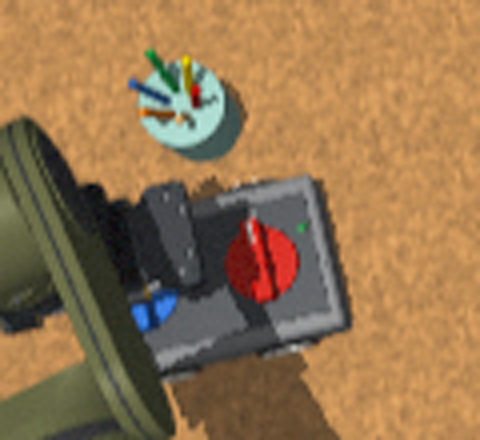

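{"fn": "step_arm", "kwargs": {
  "moves": [
    [0,0.4,0,0,0],
    [0,0.8,0,0,0],
    [0,0.8,0,0,0],
    [0,0.8,0,0,0]
  ]
}}

```text
time: 18.0
ee_pos: [0.49, 0.2904, 0.3447]
ee_rot: [[0.004, -0.21, 0.978], [0.002, 0.978, 0.21], [-1.0, 0.001, 0.004]]
ft_force: [0.6, -0.2, 0.0]
gripper_width: 0.0473
```

```bash
python3 look.py 10 150,260,200,320 200,310,320,460; python3 -c "
from station import *;o=get_obs();print(o['ee_pos'],o['ee_rot'],o['ft_force'])"
```

```text
[0.49004475 0.29049891 0.34510989] [[ 0.00468124 -0.20970337  0.97775385]
 [ 0.00215073  0.97776441  0.20969534]
 [-0.99998673  0.00112126  0.00502816]] [-0.19312504 -1.0252647   0.73875771]
```

View pics/scene10.png

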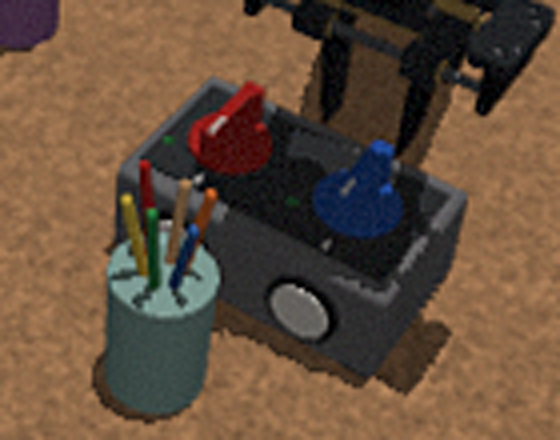

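Run:
```python
from h import *
d=pickle.load(open("scene10.pkl","rb"))
for X in([.491,.2905,.155],[.489,.289,.091],[.489,.289,.121],[.489+.0322,.289+.007,.121],[.489-.0322,.289-.007,.121]):
    p=proj(d,X)[0]; print((p-[320,200])*4)
print(ray(d,320+359/4,200+198/4,.091))
```

```text
[363.23422298 125.06296551]
[351.07263136 192.41868899]
[356.73999405 160.28860929]
[333.35751086 188.26761663]
[379.24006362 133.36548029]
[0.48910352 0.29594162 0.091     ]
```

Projections agree once a shared offset of about 1.5 px is allowed for. Descending to the handle and gripping.

{"fn": "step_arm", "kwargs": {
  "moves": [
    [0,0.3,0,0,0],
    [0,0.58,0,0,0],
    [0,0.58,0,0,0],
    [0,0.58,0,0,0]
  ]
}}

```text
time: 18.6
ee_pos: [0.4898, 0.2904, 0.2859]
ee_rot: [[0.003, -0.21, 0.978], [0.001, 0.978, 0.21], [-1.0, 0.001, 0.003]]
ft_force: [0.4, -0.5, -0.0]
gripper_width: 0.0477
```

```bash
python3 look.py 11 150,260,200,320 200,310,320,460; python3 -c "
from station import *;o=get_obs();print(o['ee_pos'],o['ft_force'])"
```

```text
[0.48980523 0.29038829 0.2859232 ] [-0.08658401 -0.00057955  0.09186932]
```

View pics/scene11.png

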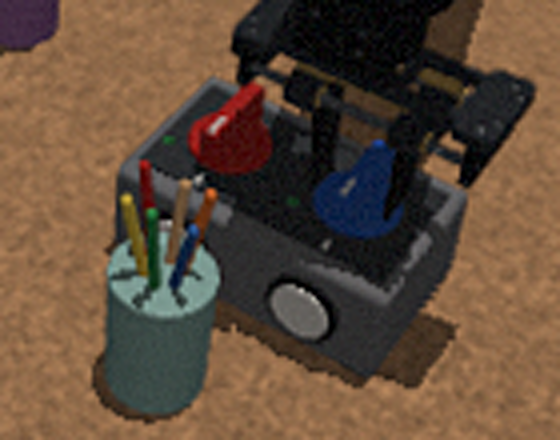

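{"fn": "step_arm", "kwargs": {
  "moves": [
    [0.5,0,0,0,0],
    [1,0,0,0,0],
    [1,0,0,0,0],
    [1,0,0,0,0],
    [1,0,0,0,0]
  ]
}}

```text
time: 19.32
ee_pos: [0.4888, 0.2914, 0.2839]
ee_rot: [[-0.0, -0.209, 0.978], [0.005, 0.978, 0.209], [-1.0, 0.005, 0.001]]
ft_force: [-1.5, 7.5, -0.2]
gripper_width: 0.0157
```

{"fn": "step_arm", "kwargs": {
  "moves": [
    [1,0,0.02,0,0.1],
    [1,0,0.02,0,0.25],
    [1,0,0.02,0,0.4],
    [1,0,0.02,0,0.55],
    [1,0,0.02,0,0.7],
    [1,0,0.02,0,0.7]
  ]
}}

```text
time: 20.08
ee_pos: [0.4884, 0.293, 0.2837]
ee_rot: [[-0.001, 0.333, 0.943], [0.003, 0.943, -0.333], [-1.0, 0.003, -0.002]]
ft_force: [-1.1, 4.8, -0.5]
gripper_width: 0.0161
```

{"fn": "step_arm", "kwargs": {
  "moves": [
    [1,0,0,0,0.15],
    [1,0,0,0,0.3],
    [1,0,0,0,0.45],
    [1,0,0,0,0.6],
    [1,0,0,0,0.64],
    [1,0,0,0,0.64]
  ]
}}

```text
time: 20.82
ee_pos: [0.4887, 0.2934, 0.2836]
ee_rot: [[0.001, 0.746, 0.666], [0.005, 0.666, -0.746], [-1.0, 0.004, -0.003]]
ft_force: [1.9, 8.3, -4.6]
gripper_width: 0.0157
```

{"fn": "step_arm", "kwargs": {
  "moves": [
    [0.5,0,0,0,0],
    [0.1,0,0,0,0],
    [0.1,0,0,0,0],
    [0.1,0,0,0,0]
  ]
}}

```text
time: 21.32
ee_pos: [0.4888, 0.2919, 0.2838]
ee_rot: [[-0.0, 0.746, 0.666], [-0.0, 0.666, -0.746], [-1.0, -0.0, 0.0]]
ft_force: [0.0, 0.7, 0.0]
gripper_width: 0.0422
```

{"fn": "step_arm", "kwargs": {
  "moves": [
    [0.1,-0.3,0,0,0],
    [0.1,-0.7,0,0,0],
    [0.1,-1,0,0,0],
    [0.1,-1,0,0,0]
  ]
}}

```text
time: 21.82
ee_pos: [0.4894, 0.2922, 0.3872]
ee_rot: [[0.006, 0.746, 0.666], [0.003, 0.666, -0.746], [-1.0, 0.006, 0.002]]
ft_force: [0.9, 0.4, 0.5]
gripper_width: 0.0428
```

{"fn": "step_arm", "kwargs": {
  "moves": [
    [0.1,-0.5,0,0,0],
    [0.1,-1,0,0,0],
    [0.1,-1,0,-0.5,0],
    [0.1,-1,0,-1,0]
  ]
}}

```text
time: 22.32
ee_pos: [0.4217, 0.3669, 0.4828]
ee_rot: [[-0.001, 0.747, 0.665], [-0.0, 0.665, -0.747], [-1.0, -0.001, -0.0]]
ft_force: [0.2, 0.3, -0.3]
gripper_width: 0.0427
```

```bash
python3 look.py 12 150,260,200,320 200,310,320,460; python3 -c "
from station import *;o=get_obs();print(o['time'],o['ee_pos'],o['ft_force'])"
```

```text
22.425 [0.41975898 0.36873708 0.48198923] [ 1.32908059 -0.421633   -0.92437221]
```

View pics/scene12.png

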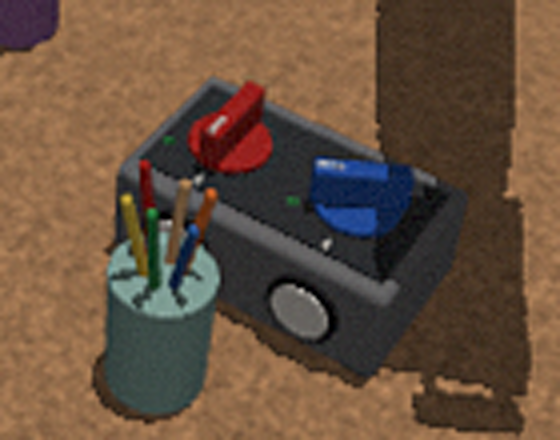

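View pics/top12.png

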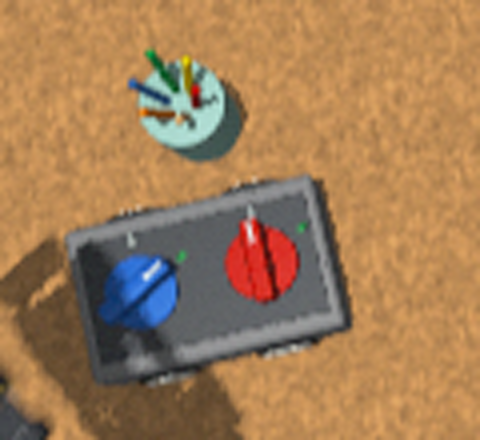

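The blue bar now points at the green mark (top crop (180,257)); red is unchanged. One last look at the stand, then I'll hand in.

```bash
python3 look.py 13 140,290,330,540 80,220,200,380
python3 - <<'E'
import pickle,numpy as np,cv2
a=pickle.load(open("top0.pkl","rb"))["image"].astype(int);b=pickle.load(open("top13.pkl","rb"))["image"].astype(int)
d=np.abs(a-b).max(2)
for n,(r0,r1,c0,c1) in dict(cup=(160,190,232,262),jar=(214,240,340,367),bottle=(205,230,447,485),block=(150,190,403,436)).items(): print(n,np.median(d[r0:r1,c0:c1]),(d[r0:r1,c0:c1]>60).mean())
E
```

```text
cup 8.0 0.0
jar 6.0 0.0
bottle 7.0 0.05368421052631579
block 7.0 0.019696969696969695
```

View pics/top13.png

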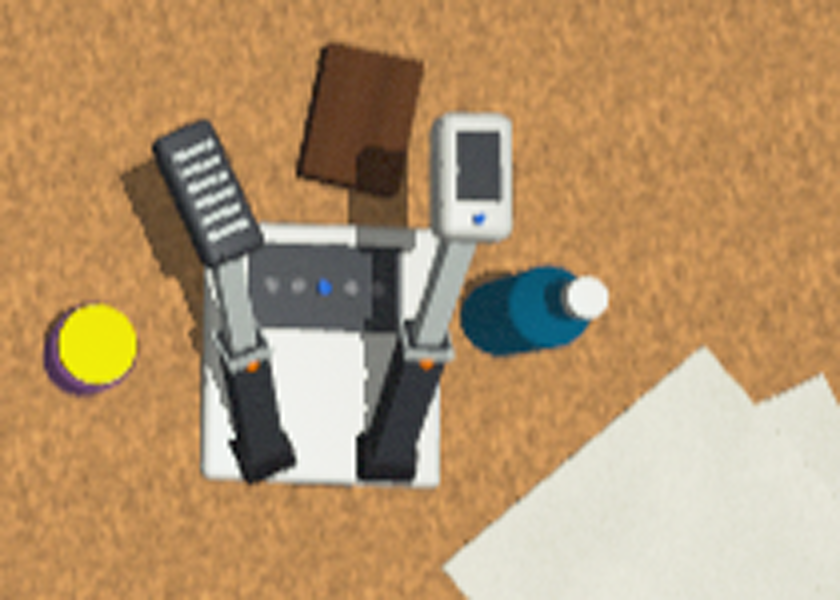

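```bash
python3 -c "
from station import *;print(hand_in())"
```

```text
the job is handed in; nothing more can be done
None
```

I pulled the camera arm and the lamp arm out along their slopes until each hit its stop. I then turned the blue handle about 1.05 rad clockwise, backed the gripper clear and handed in at about 22.5 s. The hand-in reports no verdict.

- **Arms:** in the last top view both orange lock buttons stand out of their sleeves. The camera arm's measured travel came out at about 95 mm instead of 100 mm. I put that down to slip in the grip or measurement error, because the force rose to about 33 N with almost no further movement and its button was out.
- **Switches:** the blue handle points at its green mark and stayed there after release. The red handle still points the same way as at the start.
- **Loose objects:** comparing the first and last top views, the cup and jar show no change. The bottle and block regions differ by 5% and 2% of pixels. I took that as the camera head and its shadow having moved, since neither object looks displaced.

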